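# Drive the old bush out of a bearing housing

### The job

Take the aluminium drift of middle thickness from the wooden rack, stand it upright in the bore of the grey housing on its knock-out stand, and, keeping hold of it, press it down steadily to push the bronze bush out of the bottom of the bore until the bush lands on the stand's base plate. Do not touch the bush with the fingers. Then let go and leave the drift standing in the bore.

Things in the scene. Friction and masses are not known exactly. Their poses are not given: they have to be found in the camera images.
- drift: Middle-thick of three upright aluminium drifts. From the tip up: 24 mm diameter shank, 64 mm long; collar 60 mm diameter, 6 mm thick; 24 mm diameter grip, 50 mm long; about 0.25 kg. Origin: centre of the lower end (tip), z up the rod. It hangs by its collar in the rack, tip 8 mm above the bench. The other two are alike but 12 mm (slips through the bush) and 48 mm thick; their order varies.
- rack: Fixed wooden drift rack: a plate 75 mm (x) by 260 mm (y), top 72 mm above the bench, on two end legs. Three 52 mm through holes in a row along its y axis at y = -80, 0 and +80 mm; a drift's collar rests on the plate at each. Origin: centre of its underside, on the bench.
- bore (a point): Centre of the bore's mouth in the housing's flat top, 78 mm above the bench; z up. The bore is upright, 45 mm in diameter, right through the grey block (110 x by 130 y by 40 mm high; bolt heads 5 mm high near its corners). Side blocks hold it over a dark base plate 140 x 150 x 12 mm, all fixed; the gap below is 26 mm high, open at the x ends.
- bush (a joint): How far the bronze bush is driven down (m): 0 seated, 0.026 on the base plate. A ring 43 mm outside, 16 mm inside, 22 mm high; seated, its top is 18 mm below the bore's mouth and its lower face flush with the housing's underside. Friction of about 12 N holds it all the way, so it stays where pushed; clear of the bore from 0.022.
Things that resemble listed ones, but are neither listed nor needed, are in the scene too. Leave any pink look-alike of the drift alone. What is shaped like the part that bears bore but orange is not meant.

How it is judged:
By the outcome, as a careful person would: the job done as asked, in the order asked, and still so for the second after the job is handed in, with the robot touching nothing.
It also fails if it takes over 48 s, if anything falls off the work surface, if the arm or the gripper's body presses on something with over 40 N, if the wrist force passes 120 N, or if a joint passes its speed limit or range.

### The arm

A 6-joint arm with a two-finger parallel gripper is mounted at the origin on the work surface. World frame = base frame: x ahead of the robot, y to its left, z up, the work surface at z = 0. Lengths are in m, angles in rad, forces in N, time in s.
With the tool pointing down it reaches from about 0.325 to 0.875 m from the base axis. Payload 4.4 kg.
Tool frame: the origin (TCP) lies at the very end of the fingers, on their centre line; the grasp point (between the pads) lies arm.grip_point_offset behind it (arm.grip_point_offset is the distance from the TCP to the grasp point, in m); z points along the fingers, y is the line along which they close (so a half turn about z gives the same grasp; the last joint's range is limited). The gripper opens to 85 mm and grips with 20 to 120 N. Pads are 22 mm wide; open, the fingers measure 114 mm over their backs; the gripper's body (76 mm by 85 mm) begins 54 mm behind the grasp point. The pads swing forward as they close: fully open they stand 13 mm farther back than shut.
Start: joints at [1.145, 0.207, 1.542, -0, 1.393, -0.15], TCP at [0.156, 0.553, 0.231] pointing down, gripper open.
Joint ranges: [-2.73, 2.73], [-0.86, 2.22], [0.23, 2.46], [-1.11, 4.25], [0.08, 2.63], [-2.82, 2.82]. Speed limits (rad/s): [2.79, 2.79, 3.14, 3.14, 3.14, 3.14].

### API

Orientations are given as a unit quaternion [x, y, z, w].
In Python, from plant import arm gives the robot as it stands. The module is installed in compiled form; this text tells all that it offers.
- The arm moves only by the tool servo_tool, never from a script. Its argument "series" is one flat list of numbers, 4 for each row, row after row: the shift along the tool's x, y, z in mm, then the turn about the tool's z in degrees. In form: [x, y, z, roll, x, y, z, roll, ...]. A call has 1 to 8 rows; each row shifts and turns the commanded pose from where the row before left it, along the tool's axes as they then stand; what a row does not reach is not made up. A row lasts 1/12 s, in which the tool goes at most 41.7 mm and 7.16 degrees, less where a joint would pass 70% of its speed; a pose out of reach is approached as far as the arm can. A call is refused whole if a number of a shift passes 41.7 or a number of a turn 7.16, either way. A call with a gripper value outside its range is refused whole. "claw" is the finger opening in mm, from 0 to 85.4, set as the call begins (left out, the last holds). The fingers move at their own pace and stop on an object; "squeeze" is the grip in N (left out, the last holds). Time passes only in rows, so rows that do not move let the fingers close. It gives the time, the measured TCP pose, the force, the opening and the grip force at its end, in the units of the state.
- arm.get_obs(): the state, without advancing time (a new reading comes with each control period).
- arm.snapshot(name): name is "scene" or "top" or "wrist"; returns the picture (420x560x3 uint8, red, green, blue); there is no depth.
- arm.get_calibration(name): a dict with "mtx" (3x3 intrinsics, pixels), "k1" (the pictures are not rectified: a ray, as slopes to the right and down, at radius r is drawn at 1 + k1 r^2 times it, then the intrinsics apply), "position" and "orientation" of the camera in the world; the wrist camera has in their place "T_tool_cam" (4x4, takes a point from camera to tool coordinates, whose origin is the TCP and whose axes are the flange's). Camera axes: x right, y down, z forward; pixel columns grow to the right and rows downward; lengths in m; the calibration is good to about 2 mm. A picture is of the moment at which its call begins: read the wrist's pose just before it. get_calibration takes no time and is no camera call.
- arm.hand_in(): hands the job in; it is judged then, once.
The state is a dict: "time_s": time; "q": joint angles; "qd": joint speeds; "joint_efforts": joint torques, N m; "tool_pos": TCP position; "tcp_rot": TCP orientation; "contact_force": force on the tool from outside, world axes, zero at the start; "moment": the same for the moment, N m; "opening": finger opening in m; "gripper_force": force on a finger pad.
Only numpy, scipy, OpenCV 4.12 (cv2) and the standard library are available. Lean on these libraries where they do the work, as an engineer would, in place of code of your own. Each camera call takes 0.05 s, during which the arm holds its last target. There are 200 camera calls.

## Working session

There is one attempt and no reset: what is moved stays moved. The work goes in short steps, Python scripts to look and compute and a tool call to move; the robot and the scene stay as the last step left them, time stands still between calls to the robot, and variables do not carry over. Pictures are saved under pics/ and viewed, at most 10 in all, crops included, and the job is handed in when it is done.

Besides the shell and the picture viewer there is one more tool, called after "Emit:" as name(argument=value, ...) on one line, values as JSON. servo_tool: Moves the arm, as the interface text tells. Its arguments: {"type":"object","properties":{"series":{"type":"array","items":{"type":"number"}},"claw":{"type":"number"},"squeeze":{"type":"number"}},"required":["series"]}

```bash
mkdir -p pics
cat > h.py <<'E'
import numpy as np, cv2
from scipy.spatial.transform import Rotation as R
from plant import arm
def cam(name, obs=None):
    c=arm.get_calibration(name)
    if 'T_tool_cam' in c:
        o=obs or arm.get_obs(); T=np.eye(4); T[:3,:3]=R.from_quat(o['tcp_rot']).as_matrix(); T[:3,3]=o['tool_pos']
        T=T@np.array(c['T_tool_cam']); return np.array(c['mtx']),c['k1'],T[:3,3],T[:3,:3]
    return np.array(c['mtx']),c['k1'],np.array(c['position']),R.from_quat(c['orientation']).as_matrix()
def ray(C,uv):
    K,k,p,M=C; d=np.linalg.solve(K,[uv[0],uv[1],1])[:2]; u=d.copy()
    for _ in range(20): u=d/(1+k*(u@u))
    return p, M@np.array([u[0],u[1],1])
def onz(C,uv,z):
    p,d=ray(C,uv); return p+d*(z-p[2])/d[2]
def proj(C,X):
    K,k,p,M=C; x=M.T@(np.array(X)-p); s=x[:2]/x[2]; s=s*(1+k*(s@s)); return (K@[s[0],s[1],1])[:2]
def snap(name,f):
    o=arm.get_obs(); im=arm.snapshot(name)[:,:,::-1].copy(); cv2.imwrite('pics/'+f,im); return im,cam(name,o)
E
python3 - <<'E'
from h import *
a,c=snap('scene','s1.png'); b,d=snap('top','t1.png')
print(arm.get_calibration('top'),arm.get_calibration('wrist'),c[2],arm.grip_point_offset,arm.get_obs())
E
```

```text
{'mtx': array([[469.12446831,   0.        , 269.97987765],
       [  0.        , 469.12446831, 208.05402545],
       [  0.        ,   0.        ,   1.        ]]), 'k1': -0.09684455718297579, 'position': array([ 0.43572302, -0.03652209,  1.24853577]), 'orientation': array([ 0.70713142, -0.70665604,  0.01060643, -0.02213344])} {'mtx': array([[373.35237728,   0.        , 277.19375584],
       [  0.        , 373.35237728, 207.7280015 ],
       [  0.        ,   0.        ,   1.        ]]), 'k1': 0.009193407604409325, 'T_tool_cam': array([[ 1.28302143e-04, -9.49097402e-01, -3.14982706e-01,
         8.09406806e-02],
       [ 9.99999942e-01,  2.20908432e-04, -2.58304604e-04,
        -3.94044758e-05],
       [ 3.14738565e-04, -3.14982655e-01,  9.49097375e-01,
        -1.43548945e-01],
       [ 0.00000000e+00,  0.00000000e+00,  0.00000000e+00,
         1.00000000e+00]])} [ 1.09963008 -0.11454334  1.13479841] 0.0187 {'time_s': 0.1, 'q': array([ 1.14543793e+00,  2.07360985e-01,  1.54282157e+00,  1.76514616e-05,
        1.39352401e+00, -1.50517797e-01]), 'qd': array([-0.00025139, -0.00024651, -0.00451682, -0.00047028,  0.00342156,
        0.00082343]), 'joint_efforts': array([ 4.19897224e-04, -3.84093797e+01, -2.92546391e+01, -3.07992896e-04,
        4.88186924e-03, -2.52604576e-05]), 'tool_pos': array([0.15577724, 0.55277614, 0.23022204]), 'tcp_rot': array([ 1.36989665e-01,  9.90571913e-01, -1.01097580e-03, -3.08478036e-04]), 'contact_force': array([-0.18467443,  0.06794037, -0.12480899]), 'moment': array([-0.05245754, -0.03501603,  0.00055402]), 'gripper_force': 0.0, 'opening': 0.08555773333739863}
```

View pics/t1.png

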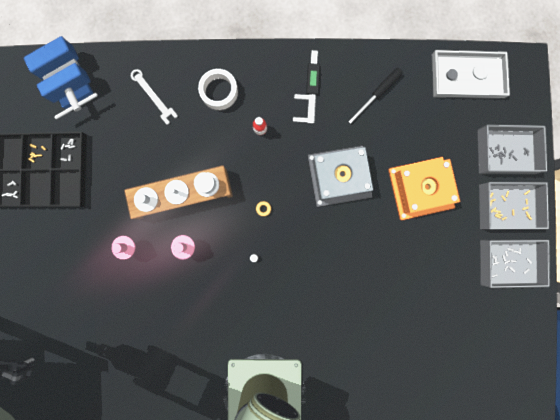

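View pics/s1.png

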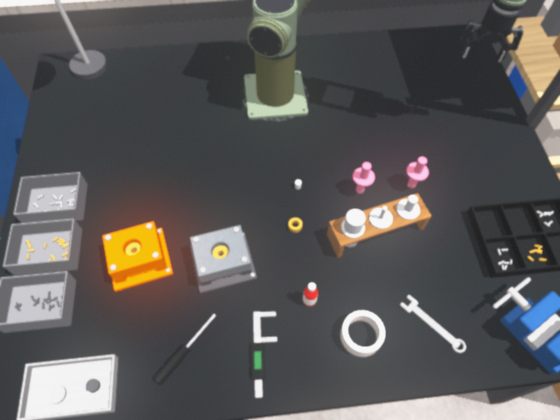

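Run:
```python
from h import *
a=cv2.imread('pics/t1.png'); s=cv2.imread('pics/s1.png')
x=cv2.resize(a[130:230,110:250],None,fx=4,fy=4,interpolation=2); y=cv2.resize(a[130:230,290:390],None,fx=4,fy=4,interpolation=2)[:, :240*2]
z=cv2.resize(s[180:280,320:440],None,fx=2,fy=2,interpolation=2)
o=np.zeros((600,800,3),np.uint8); o[:400,:400]=x[:,:400]; o[:400,400:800]=y; o[400:600,:240]=z; cv2.imwrite('pics/c1.png',o)
C=cam('top')
for uv,h in [((144,200),.078),((146,200),.078),((177,192),.078),((206,184),.078),((344,174),.06),((343,174),.078)]: print(uv,onz(C,uv,h))
hsv=cv2.cvtColor(a,cv2.COLOR_BGR2HSV)
m=cv2.inRange(hsv,(8,90,60),(20,255,255)); m[:, 250:]=0; m[:150]=0; m[235:]=0;m[:,:115]=0
r=cv2.minAreaRect(cv2.findNonZero(cv2.morphologyEx(m,cv2.MORPH_OPEN,np.ones((2,2))))); print(r,[onz(C,p,.072) for p in cv2.boxPoints(r)])
```

```text
(144, 200) [0.51026117 0.30129151 0.078     ]
(146, 200) [0.51025659 0.29613847 0.078     ]
(177, 192) [0.53039726 0.21700138 0.078     ]
(206, 184) [0.55047416 0.14358422 0.078     ]
(344, 174) [ 0.5776496  -0.20550561  0.06      ]
(343, 174) [ 0.57549679 -0.20043292  0.078     ]
((178.34910583496094, 192.65957641601562), (31.53664779663086, 103.95112609863281), 77.09259033203125) [array([0.53909411, 0.35513581, 0.072     ]), array([0.59751652, 0.09536817, 0.072     ]), array([0.51955036, 0.07705765, 0.072     ]), array([0.46065015, 0.33551842, 0.072     ])]
```

View pics/c1.png

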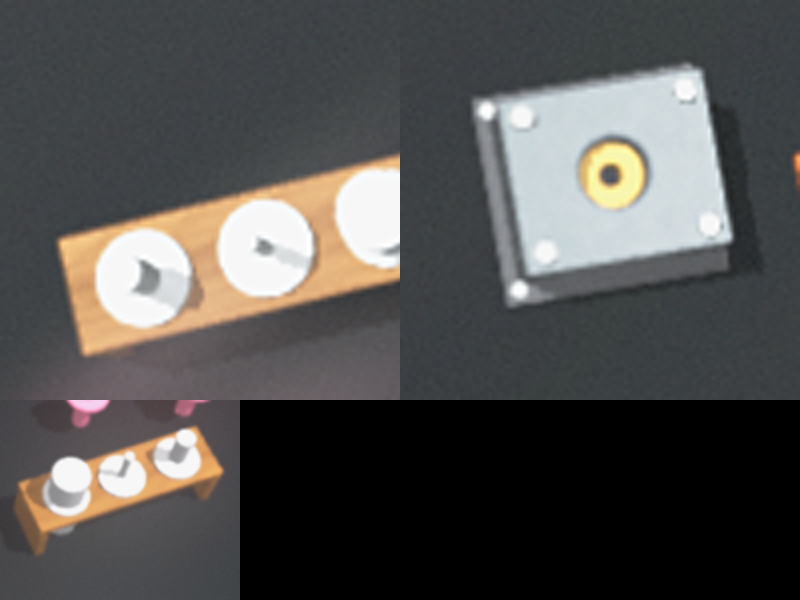

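Left drift in the rack (crop 143,278; full picture ≈146,199.5) is the middle one. The thin one is at the centre and the thick one on the right. The bore is at top-view ≈343,173.5. The grey housing is the target and the orange one is ignored. Going above the drift.

Emit:
servo_tool(series=[-26,-9.5,0,0,-26,-9.5,0,0,-26,-9.5,0,0,-26,-9.5,0,0,-26,-9.5,0,0,-26,-9.5,0,0,-26,-9.5,0,0,-26,-9.5,0,0], claw=60, squeeze=80)

```text
time_s: 0.77
tool_pos: [0.3362, 0.4226, 0.2307]
tcp_rot: [0.137, 0.991, -0.0, -0.0]
contact_force: [-0.5, 0.4, -1.0]
opening: 0.0605
gripper_force: 0.0
```

Emit:
servo_tool(series=[-26,-9.5,0,0,-26,-9.5,0,0,-26,-9.5,0,0,-26,-9.5,0,0,-26,-9.5,0,0,-26,-9.5,0,0,-26,-9.5,0,0,-20,-9.5,0,0])

```text
time_s: 1.43
tool_pos: [0.5107, 0.2944, 0.2306]
tcp_rot: [0.137, 0.991, -0.0, -0.0]
contact_force: [1.0, -0.7, 0.3]
opening: 0.06
gripper_force: 0.0
```

Emit:
servo_tool(series=[0,0,0,0,0,0,0,0])

```text
time_s: 1.6
tool_pos: [0.5098, 0.2949, 0.2305]
tcp_rot: [0.138, 0.99, -0.0, -0.001]
contact_force: [0.0, 0.1, -0.4]
opening: 0.0598
gripper_force: 0.0
```

Run:
```python
from h import *
a,C=snap('wrist','w1.png'); o=arm.get_obs(); print(o['tool_pos'],o['tcp_rot'],o['opening'])
```

```text
[0.50899354 0.29559341 0.23054769] [ 1.37440964e-01  9.90509550e-01 -1.72494663e-04 -8.85338357e-04] 0.060355180684153555
```

View pics/w1.png

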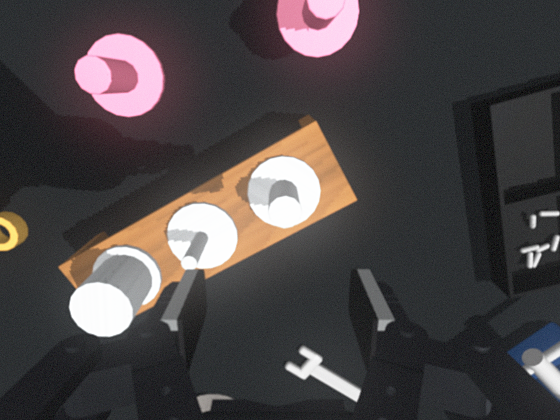

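The wrist view shows the target's collar centred at about (284,191) and its grip top at about (285,207). The thin one is at (202,236).

Run:
```python
from h import *
a=cv2.imread('pics/w1.png'); C=cam('wrist'); o=arm.get_obs()
h=cv2.cvtColor(a,cv2.COLOR_BGR2HSV); m=cv2.inRange(h,(0,0,70),(180,60,255)); m[:140]=0; m[240:]=0; m[:,:240]=0; m[:,335:]=0
cs=max(cv2.findContours(m,0,2)[0],key=cv2.contourArea); e=cv2.fitEllipse(cv2.convexHull(cs)); print(e)
M=R.from_quat(o['tcp_rot']).as_matrix()
m2=cv2.inRange(h,(0,0,235),(180,40,255))
for uv,z in [(e[0],.078),((285,207),.128)]:
    X=onz(C,uv,z); print(X,(M.T@(X-o['tool_pos']))*1e3)
X=np.array([onz(C,p[0],.078) for p in cs]);print(X.ptp(0) if hasattr(X,'ptp') else np.ptp(X,axis=0))
```

```text
((283.27239990234375, 191.0592041015625), (71.69804382324219, 73.18450927734375), 90.68170928955078)
[0.51280181 0.29949929 0.078     ] [ -2.86123979   4.88445117 152.54019613]
[0.51044491 0.30064172 0.128     ] [ -0.19701358   5.31275245 102.54441058]
[6.15538440e-02 6.04022682e-02 5.55111512e-17]
```

Emit:
servo_tool(series=[-2,5,20,0,0,0,25,0,0,0,25,0,0,0,25,0,0,0,20,0,0,0,15,0,0,0,10,0,0,0,3,0])

```text
time_s: 2.32
tool_pos: [0.5103, 0.3004, 0.086]
tcp_rot: [0.136, 0.991, -0.001, -0.002]
contact_force: [-1.2, -0.6, 0.6]
opening: 0.0602
gripper_force: 0.0
```

Emit:
servo_tool(series=[0,0,0,0,0,0,0,0,0,0,0,0,0,0,0,0,0,0,0,0,0,0,0,0,0,0,0,0,0,0,0,0], claw=10)

```text
time_s: 2.98
tool_pos: [0.5139, 0.3008, 0.0901]
tcp_rot: [0.137, 0.991, 0.001, 0.001]
contact_force: [-1.2, 0.5, 6.2]
opening: 0.0223
gripper_force: 78.4
```

Emit:
servo_tool(series=[0,0,-5,0,0,0,-10,0,0,0,-15,0,0,0,-20,0,0,0,-20,0,0,0,-20,0,0,0,-15,0,0,0,-10,0])

```text
time_s: 3.65
tool_pos: [0.5134, 0.3004, 0.2057]
tcp_rot: [0.137, 0.991, 0.001, 0.001]
contact_force: [0.6, -0.3, -1.7]
opening: 0.0222
gripper_force: 78.3
```

Emit:
servo_tool(series=[0,0,0,0,0,0,0,0])

```text
time_s: 3.82
tool_pos: [0.5127, 0.3001, 0.2034]
tcp_rot: [0.137, 0.991, 0.0, 0.0]
contact_force: [-0.1, 0.3, -1.4]
opening: 0.0221
gripper_force: 78.3
```

Run:
```python
from h import *
a,C=snap('wrist','w2.png'); s,_=snap('scene','s2.png'); o=arm.get_obs(); print(o['tool_pos'],o['tcp_rot'],o['opening'],o['gripper_force'],o['contact_force'])
im=np.zeros((420,800,3),np.uint8); im[:,:560]=a; im[:360,560:]=cv2.resize(s[150:270,340:420],(240,360)); cv2.imwrite('pics/c2.png',im)
```

```text
[0.51167401 0.29970215 0.20168388] [ 1.36977583e-01  9.90573001e-01 -7.54591612e-04 -1.30485463e-03] 0.022834631760745287 78.33521246910095 [-0.00634775  0.02204159 -1.46515793]
```

View pics/c2.png

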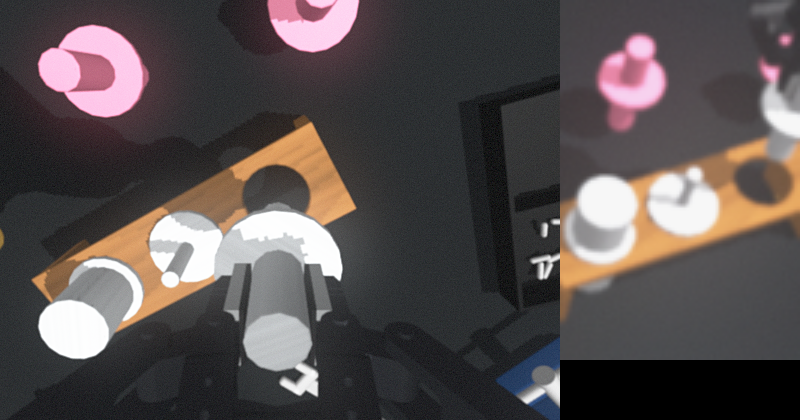

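Drift is held upright (collar ≈(278,245)); its rack hole at (276,190) is empty and the other drifts are undisturbed. Raising it over the thick drift, then moving to beside the bore for a close look.

Emit:
servo_tool(series=[0,0,-12,0,0,0,-22,0,-4,-8,-11,0,-9,-16,0,0,-13,-23,0,0,-13,-23,0,0,-13,-23,0,0,-13,-23,0,0])

```text
time_s: 4.58
tool_pos: [0.544, 0.1691, 0.2486]
tcp_rot: [0.137, 0.991, -0.0, 0.0]
contact_force: [0.6, -0.2, -1.5]
opening: 0.0228
gripper_force: 78.5
```

Emit:
servo_tool(series=[-13,-23,0,0,-13,-23,0,0,-13,-23,0,0,-13,-23,0,0,-13,-23,0,0,-13,-23,0,0,-13,-23,0,0,-13,-23,0,0])

```text
time_s: 5.25
tool_pos: [0.5939, -0.0365, 0.2486]
tcp_rot: [0.137, 0.991, -0.0, 0.0]
contact_force: [0.7, 0.7, -1.9]
opening: 0.0224
gripper_force: 78.5
```

Emit:
servo_tool(series=[-13,-23,0,0,-13,-23,0,0,-13,-23,0,0,-13,-23,0,0,-13,-23,0,0,-13,-23,0,0,-12,-23,0,0,0,-5,0,0])

```text
time_s: 5.92
tool_pos: [0.6356, -0.2241, 0.2481]
tcp_rot: [0.139, 0.99, -0.001, 0.0]
contact_force: [0.4, 0.8, -0.7]
opening: 0.0224
gripper_force: 78.6
```

Emit:
servo_tool(series=[0,0,0,0,0,0,0,0,0,0,0,0])

```text
time_s: 6.17
tool_pos: [0.6352, -0.2177, 0.2483]
tcp_rot: [0.137, 0.991, 0.0, -0.0]
contact_force: [0.4, 0.8, -2.4]
opening: 0.0225
gripper_force: 78.6
```

Run:
```python
from h import *
a,C=snap('wrist','w3.png'); o=arm.get_obs(); print(o['tool_pos'],o['tcp_rot'],o['opening'])
h=cv2.cvtColor(a,cv2.COLOR_BGR2HSV); m=cv2.inRange(h,(18,80,80),(35,255,255)); M=R.from_quat(o['tcp_rot']).as_matrix()
for c in cv2.findContours(m,0,2)[0]:
    if cv2.contourArea(c)>150:
        e=cv2.fitEllipse(cv2.convexHull(c)); X=onz(C,e[0],.06); print(e,X,(M.T@(X-o['tool_pos']))*1e3)
```

```text
[ 0.63535898 -0.21736493  0.24835587] [ 1.36317081e-01  9.90665204e-01  2.66917860e-04 -1.87913337e-04] 0.0220031153000821
((681.4570922851562, 114.18460845947266), (84.96344757080078, 1309.678466796875), 0.0) [0.67562499 0.13049667 0.06      ] [ 55.1002523  345.71883279 188.54556111]
((82.51435089111328, 200.61618041992188), (15.235551834106445, 133.28404235839844), 62.58778762817383) [ 0.60761396 -0.39756199  0.06      ] [ -22.03920578 -181.08365975  188.25961523]
((25.878278732299805, 146.61683654785156), (32.80793380737305, 48.634830474853516), 145.7987060546875) [ 0.54824842 -0.42407581  0.06      ] [  27.95893504 -222.64609598  188.26201778]
((279.4928283691406, 113.00788879394531), (48.66475296020508, 49.886810302734375), 5.689090728759766) [ 0.5808001  -0.20030682  0.06      ] [ 57.05458809   1.59841262 188.38207183]
((105.06172943115234, 86.24249267578125), (16.090553283691406, 131.64573669433594), 146.63096618652344) [ 0.5200798  -0.33602242  0.06      ] [  78.86293002 -145.4732379   188.32153399]
```

View pics/w3.png

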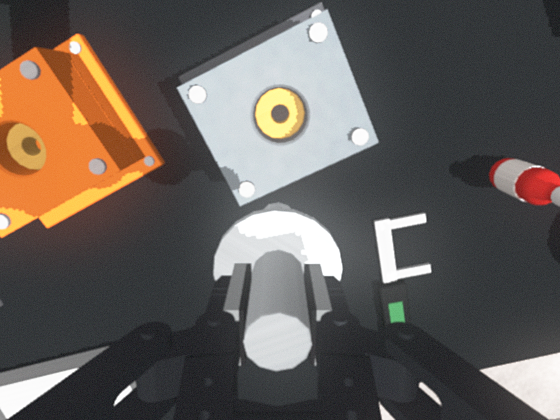

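The wrist view shows the bush at (279.5,113), i.e. (0.581,-0.200), which matches the top view. The grey housing is clear.

Emit:
servo_tool(series=[8,1.5,0,0,16,0,0,0,16,0,0,0,12,0,0,0,5,0,0,0,0,0,0,0,0,0,15,0,0,0,25,0])

```text
time_s: 6.88
tool_pos: [0.5842, -0.2027, 0.2125]
tcp_rot: [0.137, 0.991, -0.002, 0.005]
contact_force: [1.0, -0.2, -1.7]
opening: 0.0221
gripper_force: 78.6
```

Emit:
servo_tool(series=[0,0,20,0,0,0,15,0,0,0,10,0,0,0,8,0,0,0,5,0,0,0,0,0,0,0,0,0])

```text
time_s: 7.47
tool_pos: [0.5816, -0.2019, 0.1509]
tcp_rot: [0.137, 0.991, -0.0, 0.001]
contact_force: [0.1, 0.9, -1.3]
opening: 0.0224
gripper_force: 78.6
```

Run:
```python
from h import *
o=arm.get_obs(); print(o['tool_pos'],o['contact_force'])
a,_=snap('top','t2.png'); s,_=snap('scene','s3.png'); w,_=snap('wrist','w4.png')
im=np.zeros((600,800,3),np.uint8); im[:400,:400]=cv2.resize(s[180:300,160:280],(400,400)); im[:300,400:]=cv2.resize(w,(400,300)); im[300:,400:700]=cv2.resize(a[130:230,290:390],(300,300)); cv2.imwrite('pics/c3.png',im)
```

```text
[ 0.58163248 -0.2019319   0.15089611] [ 0.14211828  0.87892243 -1.29586831]
```

View pics/c3.png

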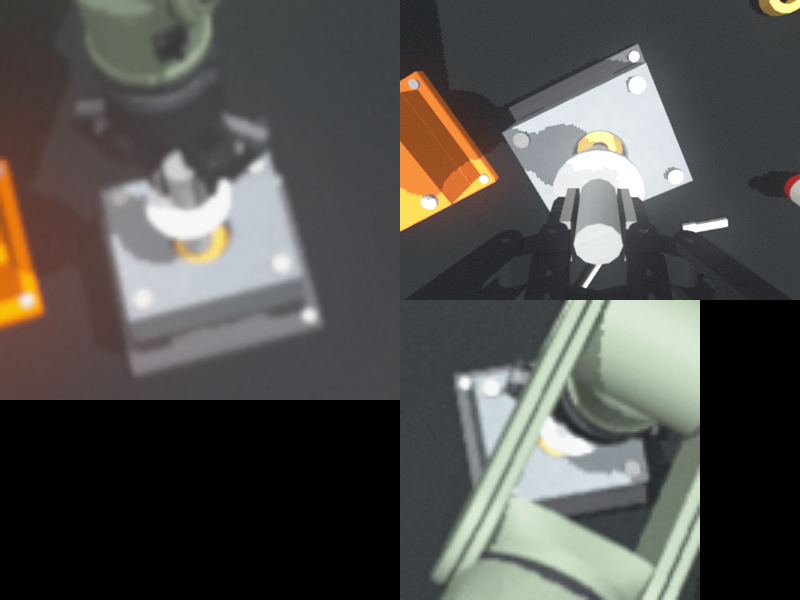

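In the scene view the shank (crop ≈205,235) is inside the bore, just above the bush, with clearance all round. Pressing down.

Emit:
servo_tool(series=[0,0,2,0,0,0,2,0,0,0,2,0,0,0,2,0,0,0,2,0,0,0,2,0,0,0,2,0,0,0,2,0])

```text
time_s: 8.28
tool_pos: [0.5817, -0.202, 0.1368]
tcp_rot: [0.137, 0.991, -0.0, 0.001]
contact_force: [-4.1, 0.4, 9.3]
opening: 0.0222
gripper_force: 79.1
```

Emit:
servo_tool(series=[0,0,1.5,0,0,0,1.5,0,0,0,1.5,0,0,0,1.5,0,0,0,1.5,0,0,0,1.5,0,0,0,1.5,0,0,0,1.5,0])

```text
time_s: 8.95
tool_pos: [0.5817, -0.2019, 0.1248]
tcp_rot: [0.137, 0.991, -0.0, 0.001]
contact_force: [-2.8, 2.6, 9.4]
opening: 0.0224
gripper_force: 79.1
```

Emit:
servo_tool(series=[0,0,1,0,0,0,1,0,0,0,1,0,0,0,1,0,0,0,1,0,0,0,1,0,0,0,1,0,0,0,1,0])

```text
time_s: 9.62
tool_pos: [0.5816, -0.2019, 0.1168]
tcp_rot: [0.137, 0.991, -0.0, 0.001]
contact_force: [-3.8, 2.6, 9.4]
opening: 0.022
gripper_force: 79.1
```

Emit:
servo_tool(series=[0,0,0.5,0,0,0,0.5,0,0,0,0.5,0,0,0,0.5,0,0,0,0,0])

```text
time_s: 10.03
tool_pos: [0.582, -0.202, 0.116]
tcp_rot: [0.137, 0.991, -0.0, 0.001]
contact_force: [-5.1, 2.6, 13.1]
opening: 0.0223
gripper_force: 79.8
```

Emit:
servo_tool(series=[0,0,0.5,0,0,0,0.5,0,0,0,0.5,0,0,0,0,0])

```text
time_s: 10.37
tool_pos: [0.5823, -0.2022, 0.116]
tcp_rot: [0.137, 0.991, -0.0, 0.001]
contact_force: [-5.6, 3.4, 18.9]
opening: 0.0224
gripper_force: 80.4
```

Emit:
servo_tool(series=[0,0,0.7,0,0,0,0.7,0,0,0,0,0])

```text
time_s: 10.62
tool_pos: [0.5826, -0.2023, 0.1159]
tcp_rot: [0.137, 0.991, -0.001, 0.002]
contact_force: [-7.8, 4.6, 24.3]
opening: 0.0221
gripper_force: 81.0
```

Emit:
servo_tool(series=[0,0,-1.5,0,0,0,-1.5,0,0,0,-0.5,0,0,0,0,0,0,0,0,0])

```text
time_s: 11.03
tool_pos: [0.5818, -0.202, 0.116]
tcp_rot: [0.137, 0.991, -0.0, 0.001]
contact_force: [-4.5, 2.1, 11.1]
opening: 0.0221
gripper_force: 79.7
```

Run:
```python
from h import *
o=arm.get_obs(); print(o['tool_pos'],o['contact_force'],o['moment'])
s,_=snap('scene','s4.png'); w,_=snap('wrist','w5.png')
im=np.zeros((400,800,3),np.uint8); im[:,:400]=cv2.resize(s[180:300,160:280],(400,400)); im[:300,400:]=cv2.resize(w,(400,300)); cv2.imwrite('pics/c4.png',im)
```

```text
[ 0.58176864 -0.20199514  0.1159859 ] [-4.46437134  2.05056166 11.11381849] [ 0.50928181  0.88558199 -0.04837705]
```

View pics/c4.png

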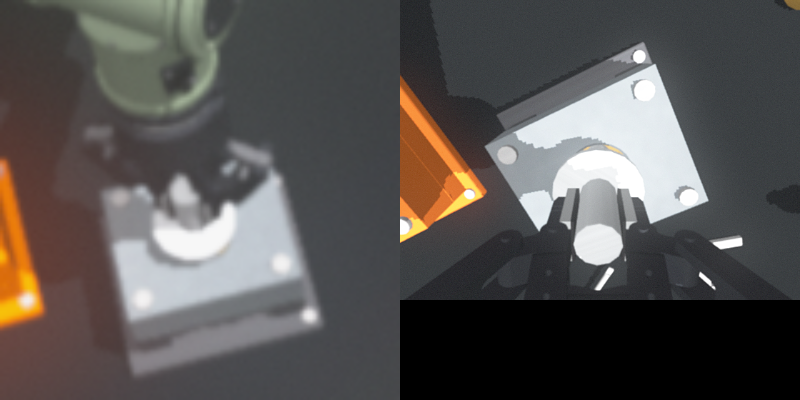

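The drift is down with its collar ≈20 mm above the housing (crop 195,230), upright, and motion stopped while force kept rising, so the bush is on the base. Unloading, then releasing.

Emit:
servo_tool(series=[0,0,-1,0,0,0,-1,0,0,0,-0.7,0,0,0,0,0,0,0,0,0])

```text
time_s: 11.55
tool_pos: [0.5813, -0.2018, 0.116]
tcp_rot: [0.137, 0.991, -0.0, 0.0]
contact_force: [-1.6, 1.0, 4.8]
opening: 0.0225
gripper_force: 79.0
```

Emit:
servo_tool(series=[0,0,-0.7,0,0,0,-0.5,0,0,0,0,0,0,0,0,0])

```text
time_s: 11.88
tool_pos: [0.5809, -0.2017, 0.1161]
tcp_rot: [0.137, 0.991, 0.0, -0.0]
contact_force: [0.6, -0.3, -1.6]
opening: 0.0222
gripper_force: 78.7
```

Emit:
servo_tool(series=[0,0,0,0,0,0,0,0,0,0,0,0,0,0,0,0,0,0,0,0,0,0,0,0], claw=60)

```text
time_s: 12.38
tool_pos: [0.5812, -0.2018, 0.1169]
tcp_rot: [0.137, 0.991, -0.0, 0.0]
contact_force: [-0.3, -0.7, 0.7]
opening: 0.0601
gripper_force: 0.0
```

Emit:
servo_tool(series=[0,0,-4,0,0,0,-8,0,0,0,-15,0,0,0,-20,0,0,0,-20,0,0,0,-20,0,0,0,-20,0,0,0,-10,0])

```text
time_s: 13.05
tool_pos: [0.5826, -0.2024, 0.2381]
tcp_rot: [0.137, 0.991, -0.001, 0.003]
contact_force: [-0.1, 0.3, -0.0]
opening: 0.0598
gripper_force: 0.0
```

Emit:
servo_tool(series=[-20,0,-10,0,-20,0,0,0,-20,0,0,0,-10,0,0,0,0,0,0,0,0,0,0,0])

```text
time_s: 13.55
tool_pos: [0.6482, -0.2206, 0.2433]
tcp_rot: [0.137, 0.991, 0.0, -0.001]
contact_force: [-0.3, 0.1, -0.9]
opening: 0.06
gripper_force: 0.0
```

Run:
```python
from h import *
o=arm.get_obs(); print(o['tool_pos'],o['contact_force'],o['opening'])
s,_=snap('scene','s5.png'); w,C=snap('wrist','w6.png')
im=np.zeros((420,800,3),np.uint8); im[:,:560]=w; im[:240,560:]=cv2.resize(s[180:300,160:280],(240,240)); cv2.imwrite('pics/c5.png',im)
for z in (.034,.098,.104,.154): print(z,proj(C,[.5812,-.2015,z]))
```

```text
[ 0.64823223 -0.22060913  0.24325334] [-0.3335797   0.09353144 -0.87073924] 0.06000213611940346
0.034 [277.52383326  97.59730174]
0.098 [277.58232619 100.50563584]
0.104 [277.58914813 100.8448209 ]
0.154 [277.65943935 104.33957471]
```

View pics/c5.png

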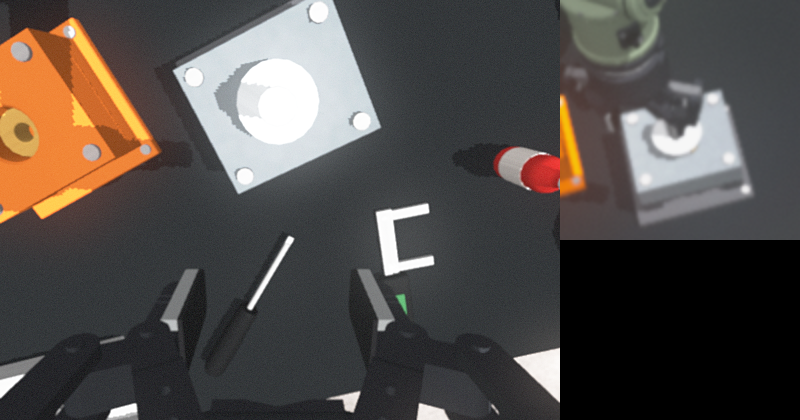

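The drift stands upright: its collar is at (278,101), where the expected height projects, and the robot is clear of everything.

```bash
python3 -c "
from plant import arm
print(arm.hand_in())"
```

```text
the job is handed in; nothing more can be done
None
```

I handed the job in at about 14 s: the middle drift pressed the bush down until it stopped firmly at the expected base-plate depth (judged by force and height, not seen), and it now stands upright in the bore, released.

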